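# Fit the label holder behind the polisher rack's lip and hold it home

## Task

Pick up the yellow label holder, set it level on the ledge of the dark wooden polisher rack with its steel tongue pointing at the gap under the steel lip, still out in front of the orange spring clip, and let go of it there. Then push its yellow face so that the tongue slides under the lip and pushes the clip back, until the face is fully home against the lip, and finish while still holding it pressed home with the fingers, because the clip pushes it out again. Leave the jar, the blue wheel and the ring stand where they are.

Things in the scene. Friction and masses are not known exactly. Their poses are not given: they have to be found in the camera images.
- holder_mid (a point): Centre of the loose label holder's yellow upright face plate, half-way up. Plate 10 mm thick (x), 60 wide (y), 45 tall (z), white card on its -x side; pinch it from above across the 10 mm. A steel tongue runs from its foot along +x. Starts upright on the bench, tongue flat. The underside of plate and tongue is level, 22.5 mm below this point. Mass 0.11 to 0.2 kg.
- tongue_tip (a point): Middle of the tip edge of the holder's steel tongue, at its underside: 60 mm along x from the plate's centre plane. The tongue is 55 mm long, 60 mm wide, 6 mm thick. The holder balances about 22 mm along x from the plate's centre plane. Axes as holder_mid.
- bay (a point): Point of the fixed rack on the ledge's level top (50 mm above the bench), under the lip's front face, midway across. x points into the bay, y left along the lip, z up. The ledge is 140 mm wide and reaches 62 mm in front of the lip and 75 mm behind. Home: the plate bears on the lip's front face, so holder_mid lies at x -5 mm, y 0, z 22.5 mm here, axes along these.
- lip (a point): Top of the steel lip, mid-width, front edge: a bar across the ledge, 12 mm deep (x), its underside 8 mm and its top 28 mm above the ledge. Below it two 14 mm high cheeks, from 12 mm before to 68 mm behind its front face, leave a channel 64 mm wide (63 at its mouth); 10 mm high guides flare out before them to about 84 mm, 34 mm before the lip. Axes as bay. The ledge is waxed: steel slides on it easily.
- step (a point): Centre of the top of the rack's low rear step, 16 mm above the bench, 75 mm deep (x) and 240 mm wide, behind the ledge; 124.5 mm along x from bay. It carries a row of fixed dark rubber polishers whose tops are 53 mm above the bench. Nothing to do here.
- clip (a joint): Orange spring clip behind the lip, 40 mm wide, 12 mm high; travel in m along the bay's x, 0 at rest, limit 0.018. At rest its front is 43 mm behind the lip's front face: the tongue meets it 12 mm short of home, and it reads 0.012 at home. It pushes back with 3 N at first touch, 6.6 N at home; then the plate bears hard on the lip. Unless held, it slides the holder out again.
- jar: Bystander: round jar with red cap, 60 mm diameter, 75 mm tall, standing on the bench; origin at the centre of its underside.
- wheel: Bystander: blue rubber polishing wheel lying flat, 72 mm diameter, 14 mm thick; origin at the centre of its underside.
- ringstand: Bystander: white cone stand with a brass ring, 60 mm diameter foot, 72 mm tall; origin at the centre of its underside.

How it is judged:
By the outcome, as a careful person would: the job done as asked, in the order asked, and still so for the second after the job is handed in, while the arm keeps its last pose, push and grip.
It also fails if it takes over 58 s, if anything falls off the work surface, if the arm or the gripper's body presses on something with over 40 N, if the wrist force passes 120 N, or if a joint passes its speed limit or range.

## Robot

A 7-joint arm with a two-finger parallel gripper is mounted at the origin on the work surface. World frame = base frame: x ahead of the robot, y to its left, z up, the work surface at z = 0. Lengths are in m, angles in rad, forces in N, time in s.
With the tool pointing down it reaches from about 0.425 to 0.875 m from the base axis. Payload 8.4 kg.
Tool frame: the origin (TCP) lies midway between the tips of the shut fingers; the grasp point (between the pads) lies 19 mm behind it; y points along the fingers, z is the direction in which the jaws open and shut, and the axes are right-handed (so a half turn about y gives the same grasp; the last joint's range is limited). The gripper opens to 87 mm and grips with 3 to 60 N. Pads are 19 mm wide; open, the fingers measure 117 mm over their backs; the gripper's body (75 mm by 190 mm) begins 51 mm behind the grasp point.
Start: joints at [1.137, 0.333, 0.04, 1.465, -0.013, 1.343, -0.059], TCP at [0.214, -0.614, 0.223] pointing down, gripper open.
Joint ranges: [-2.58, 2.58], [-0.38, 2.09], [-1.3, 1.39], [0.25, 2.4], [-1.5, 4.64], [0.08, 2.09], [-2.65, 2.65]. Speed limits (rad/s): [2.22, 2.22, 2.79, 2.79, 3.14, 3.14, 3.14].

## Interface

Orientations are given as a unit quaternion [w, x, y, z].
In Python, from cell import ctrl gives the robot as it stands. The module is installed in compiled form; this text tells all that it offers.
- The arm moves only by the tool play_rows, never from a script. Its argument "series" is a list of rows, each an object of numbers: "dx", "dy", "dz": the shift along the tool's x, y, z in units of 4 cm (1.0 is 4 cm); "ax", "ay", "az": the turn, a rotation vector about the tool's x, y, z in units of 60 degrees (1.0 is 60 degrees); "claw": the gripper command: -1 is shut, 1 is fully open, values between are in proportion. A call has 1 to 10 rows; each row shifts and turns the commanded pose from where the row before left it, along the tool's axes as they then stand; what a row does not reach is not made up. A row lasts 1/12 s, in which the tool goes at most 41.7 mm and 7.16 degrees, less where a joint would pass 70% of its speed; a pose out of reach is approached as far as the arm can. A call with a number of a shift or a turn outside -1 to 1 is refused whole. A call with a gripper value outside its range is refused whole. The fingers move at their own pace and stop on an object; "squeeze" is the grip in N (left out, the last holds). Time passes only in rows, so rows that do not move let the fingers close. It gives the time, the measured TCP pose, the force and the opening at its end, in the units of the state.
- ctrl.get_state(): the state, without advancing time (a new reading comes with each control period).
- ctrl.camera(name): name is "scene" or "top" or "wrist"; returns the picture (420x560x3 uint8, red, green, blue); there is no depth.
- ctrl.calibration(name): a dict with "K" (3x3 intrinsics, pixels), "R" (3x3) and "t" (3): a world point X has camera coordinates R X + t; the wrist camera has in their place "mount" (4x4, takes a point from camera to tool coordinates, whose origin is the TCP and whose axes are the tool frame's). Camera axes: x right, y down, z forward; pixel columns grow to the right and rows downward; lengths in m; the calibration is good to about 2 mm. A picture is of the moment at which its call begins: read the wrist's pose just before it. calibration takes no time and is no camera call.
- ctrl.hand_in(): hands the job in, once; it reports no verdict.
The state is a dict: "clock": time; "q": joint angles; "joint_velocities": joint speeds; "effort": joint torques, N m; "position": TCP position; "eef_rot": TCP orientation; "contact_force": force on the tool from outside, world axes, zero at the start; "torque": the same for the moment, N m; "width": finger opening in m.
Only numpy, scipy, OpenCV 4.12 (cv2) and the standard library are available. Lean on these libraries where they do the work, as an engineer would, in place of code of your own. Each camera call takes 0.05 s, during which the arm holds its last target. There are 200 camera calls.

## Working session

There is one attempt and no reset: what is moved stays moved. The work goes in short steps, Python scripts to look and compute and a tool call to move; the robot and the scene stay as the last step left them, time stands still between calls to the robot, and variables do not carry over. Pictures are saved under pics/ and viewed, about 8 in all and at most 12, crops included, and the job is handed in when it is done.

Besides the shell and the picture viewer there is one more tool, called after "Request:" in YAML: its name, and indented under it one key for each argument. play_rows: Moves the arm, as the interface text tells. Its arguments: {"type":"object","properties":{"series":{"type":"array"},"squeeze":{"type":"number"}},"required":["series"]}

```bash
mkdir -p pics
python3 - <<'E'
from cell import ctrl
import cv2, numpy as np
np.set_printoptions(precision=4,suppress=True)
s=ctrl.get_state(); print(s)
for n in ("scene","top"):
    im=ctrl.camera(n); cv2.imwrite(f"pics/{n}0.png",im[:,:,::-1]); c=ctrl.calibration(n); print(n,c)
print(ctrl.calibration("wrist"))
E
```

```text
{'clock': 0.0, 'q': array([ 1.1368,  0.3339,  0.0399,  1.4663, -0.0134,  1.3433, -0.0585]), 'joint_velocities': array([ 0.    ,  0.0005,  0.0015,  0.0013, -0.0006, -0.0007,  0.0008]), 'effort': array([  0.0026, -65.6359,   1.3355, -40.3805,  -0.06  ,   0.0449,
         0.0001]), 'position': array([ 0.2134, -0.6135,  0.2217]), 'eef_rot': array([ 0.1177, -0.1179,  0.6978, -0.6967]), 'contact_force': array([ 0.086 , -0.3111, -0.0792]), 'torque': array([-0.0435,  0.0171, -0.0475]), 'width': 0.08712633478819834}
scene {'K': array([[497.255 ,   0.    , 285.6121],
       [  0.    , 497.255 , 201.6117],
       [  0.    ,   0.    ,   1.    ]]), 'R': array([[-0.6721,  0.7402,  0.0195],
       [ 0.5085,  0.4804, -0.7146],
       [-0.5383, -0.4703, -0.6993]]), 't': array([ 0.3637, -0.2748,  1.602 ])}
top {'K': array([[484.0272,   0.    , 280.017 ],
       [  0.    , 484.0272, 210.2024],
       [  0.    ,   0.    ,   1.    ]]), 'R': array([[ 0.017 , -0.9995,  0.0267],
       [-0.9861, -0.0211, -0.1649],
       [ 0.1654, -0.0235, -0.986 ]]), 't': array([0.012 , 0.5982, 1.0257])}
{'K': array([[336.9826,   0.    , 277.6468],
       [  0.    , 336.9826, 213.3943],
       [  0.    ,   0.    ,   1.    ]]), 'mount': array([[ 0.0003,  0.9666,  0.2564, -0.0682],
       [ 0.0005, -0.2564,  0.9666, -0.1623],
       [ 1.    , -0.0002, -0.0005,  0.0015],
       [ 0.    ,  0.    ,  0.    ,  1.    ]])}
```

View pics/scene0.png

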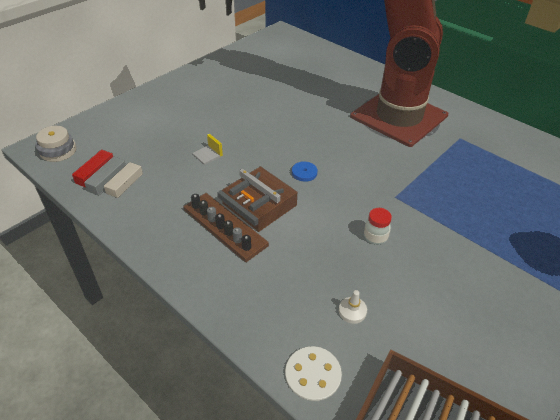

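View pics/top0.png

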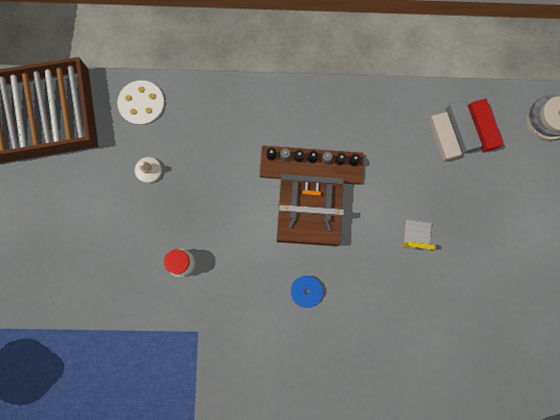

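The scene view shows the rack mid-bench, the holder to its right, and the bystanders clear of both. In the top view (up = +x, left = +y) the lip runs (279,209)–(343,212), the clip is at (312,190), the yellow plate at (420,246) and its tongue at (418,232). Next I get coarse positions.

```bash
cat > h.py <<'E'
from cell import ctrl
import cv2, numpy as np
from scipy.spatial.transform import Rotation as Ro
np.set_printoptions(precision=4,suppress=True)
def rot(q): return Ro.from_quat(np.r_[q[1:],q[0]]).as_matrix()
def cam(n):
    """K, R_wc, centre"""
    c=ctrl.calibration(n)
    if n!="wrist": return c["K"],c["R"].T,-c["R"].T@c["t"]
    s=ctrl.get_state(); R=rot(s["eef_rot"]); M=c["mount"]
    return c["K"],R@M[:3,:3],R@M[:3,3]+s["position"]
def snap(n,f):
    C=cam(n); im=ctrl.camera(n)[:,:,::-1].copy(); cv2.imwrite(f"pics/{f}.png",im); return im,C
def ray(C,px,z):
    K,R,c=C; px=np.atleast_2d(px).astype(float)
    d=(R@np.linalg.inv(K)@np.c_[px,np.ones(len(px))].T).T
    return c+d*((z-c[2])/d[:,2])[:,None]
def proj(C,X):
    K,R,c=C; p=(K@R.T@(np.atleast_2d(X)-c).T).T; return p[:,:2]/p[:,2:]
def mask(im,lo,hi):
    m=cv2.inRange(cv2.cvtColor(im,cv2.COLOR_BGR2HSV),lo,hi); n,l,s,_=cv2.connectedComponentsWithStats(m)
    return (l==1+np.argmax(s[1:,4])).astype(np.uint8)
E
python3 - <<'E'
from h import *
C=cam("top"); im=cv2.imread("pics/top0.png")
print("lip",ray(C,[[279,209],[343,212]],.078))
print("ledge front",ray(C,[[277,241],[340,244]],.05))
m=mask(im,(22,120,90),(38,255,255)); print(m.sum(),cv2.minAreaRect(cv2.findNonZero(m)))
print("yellow",ray(C,[cv2.minAreaRect(cv2.findNonZero(m))[0]],.04))
print("tongue tip",ray(C,[[406,220.5],[432,222]],.006))
print("R tool\n",rot(ctrl.get_state()["eef_rot"]))
E
```

```text
lip [[ 0.5957  0.0264  0.078 ]
 [ 0.5921 -0.1125  0.078 ]]
ledge front [[ 0.5291  0.0289  0.05  ]
 [ 0.5252 -0.1099  0.05  ]]
155 ((419.01904296875, 245.2615203857422), (32.137325286865234, 5.701783657073975), 4.5739216804504395)
yellow [[ 0.5268 -0.2884  0.04  ]]
tongue tip [[ 0.5872 -0.2704  0.006 ]
 [ 0.585  -0.3311  0.006 ]]
R tool
 [[-0.9445 -0.0006  0.3285]
 [-0.3285  0.0014 -0.9445]
 [ 0.0001 -1.     -0.0015]]
```

Request:
play_rows:
  series:
    - {"ay": -0.115, "claw": 1}
    - {"ay": -0.115, "claw": 1}
    - {"ay": -0.115, "claw": 1}
    - {"ay": -0.115, "claw": 1}
    - {"ay": -0.115, "claw": 1}
    - {"ay": -0.115, "claw": 1}
    - {"ay": -0.115, "claw": 1}
    - {"ay": -0.115, "claw": 1}
    - {"ay": -0.115, "claw": 1}
    - {"ay": -0.115, "claw": 1}

```text
$.series[0]: bad value
```

```bash
cat >> h.py <<'E'
def need(p,yaw=None):
    """shift (row units) in tool axes to reach world p; turn of tool z to world yaw (deg)"""
    s=ctrl.get_state(); R=rot(s["eef_rot"]); y=np.degrees(np.arctan2(R[1,2],R[0,2]))
    print("pos",s["position"],"zyaw",y,"tilt",R[2],"F",s["contact_force"],"w",s["width"],"t",s["clock"])
    print("units",R.T@(np.array(p)-s["position"])/.04, "" if yaw is None else ("ay",-(yaw-y)/60))
E
python3 - <<'E'
from h import *
need([.545,-.17,.20],-2)
E
```

```text
pos [ 0.2134 -0.6135  0.2217] zyaw -70.82011376898001 tilt [ 0.0001 -1.     -0.0015] F [ 0.4462  1.1369 -0.098 ] w 0.08713317539281742 t 0.1
units [-11.4728   0.5538  -7.7478] ('ay', np.float64(-1.1470018961496669))
```

Request:
play_rows:
  series:
    - {"dx": 0, "dy": 0, "dz": 0, "ax": 0, "ay": -0.115, "az": 0, "claw": 1}
    - {"dx": 0, "dy": 0, "dz": 0, "ax": 0, "ay": -0.115, "az": 0, "claw": 1}
    - {"dx": 0, "dy": 0, "dz": 0, "ax": 0, "ay": -0.115, "az": 0, "claw": 1}
    - {"dx": 0, "dy": 0, "dz": 0, "ax": 0, "ay": -0.115, "az": 0, "claw": 1}
    - {"dx": 0, "dy": 0, "dz": 0, "ax": 0, "ay": -0.115, "az": 0, "claw": 1}
    - {"dx": 0, "dy": 0, "dz": 0, "ax": 0, "ay": -0.115, "az": 0, "claw": 1}
    - {"dx": 0, "dy": 0, "dz": 0, "ax": 0, "ay": -0.115, "az": 0, "claw": 1}
    - {"dx": 0, "dy": 0, "dz": 0, "ax": 0, "ay": -0.115, "az": 0, "claw": 1}
    - {"dx": 0, "dy": 0, "dz": 0, "ax": 0, "ay": -0.115, "az": 0, "claw": 1}
    - {"dx": 0, "dy": 0, "dz": 0, "ax": 0, "ay": -0.115, "az": 0, "claw": 1}

```text
clock: 0.93
position: [0.2134, -0.6136, 0.222]
eef_rot: [0.494, -0.493, 0.507, -0.506]
contact_force: [0.6, 0.2, -0.2]
width: 0.0868
```

Request:
play_rows:
  series:
    - {"dx": -0.6, "dy": 0.03, "dz": 0.45, "ax": 0, "ay": 0, "az": 0, "claw": 1}
    - {"dx": -0.6, "dy": 0.03, "dz": 0.45, "ax": 0, "ay": 0, "az": 0, "claw": 1}
    - {"dx": -0.6, "dy": 0.03, "dz": 0.45, "ax": 0, "ay": 0, "az": 0, "claw": 1}
    - {"dx": -0.6, "dy": 0.03, "dz": 0.45, "ax": 0, "ay": 0, "az": 0, "claw": 1}
    - {"dx": -0.6, "dy": 0.03, "dz": 0.45, "ax": 0, "ay": 0, "az": 0, "claw": 1}
    - {"dx": -0.6, "dy": 0.03, "dz": 0.45, "ax": 0, "ay": 0, "az": 0, "claw": 1}
    - {"dx": -0.6, "dy": 0.03, "dz": 0.45, "ax": 0, "ay": 0, "az": 0, "claw": 1}
    - {"dx": -0.6, "dy": 0.03, "dz": 0.45, "ax": 0, "ay": 0, "az": 0, "claw": 1}
    - {"dx": -0.6, "dy": 0.03, "dz": 0.45, "ax": 0, "ay": 0, "az": 0, "claw": 1}
    - {"dx": -0.6, "dy": 0.03, "dz": 0.45, "ax": 0, "ay": 0, "az": 0, "claw": 1}

```text
clock: 1.77
position: [0.4016, -0.3783, 0.2102]
eef_rot: [0.492, -0.492, 0.508, -0.508]
contact_force: [-0.4, -0.7, -0.1]
width: 0.0869
```

Request:
play_rows:
  series:
    - {"dx": -0.6, "dy": 0.03, "dz": 0.45, "ax": 0, "ay": 0, "az": 0, "claw": 1}
    - {"dx": -0.6, "dy": 0.03, "dz": 0.45, "ax": 0, "ay": 0, "az": 0, "claw": 1}
    - {"dx": -0.6, "dy": 0.03, "dz": 0.45, "ax": 0, "ay": 0, "az": 0, "claw": 1}
    - {"dx": -0.6, "dy": 0.03, "dz": 0.45, "ax": 0, "ay": 0, "az": 0, "claw": 1}
    - {"dx": -0.6, "dy": 0.03, "dz": 0.45, "ax": 0, "ay": 0, "az": 0, "claw": 1}
    - {"dx": -0.6, "dy": 0.03, "dz": 0.45, "ax": 0, "ay": 0, "az": 0, "claw": 1}
    - {"dx": -0.6, "dy": 0.03, "dz": 0.45, "ax": 0, "ay": 0, "az": 0, "claw": 1}
    - {"dx": -0.6, "dy": 0.03, "dz": 0.45, "ax": 0, "ay": 0, "az": 0, "claw": 1}
    - {"dx": 0, "dy": 0, "dz": 0, "ax": 0, "ay": 0, "az": 0, "claw": 1}
    - {"dx": 0, "dy": 0, "dz": 0, "ax": 0, "ay": 0, "az": 0, "claw": 1}

```text
clock: 2.6
position: [0.5517, -0.1903, 0.2004]
eef_rot: [0.493, -0.493, 0.507, -0.506]
contact_force: [-0.2, 0.1, 0.6]
width: 0.0872
```

Run:
```python
from h import *
need([.545,-.17,.20],-2)
im,C=snap("wrist","w1"); np.savez("w1.npz",K=C[0],R=C[1],c=C[2])
```

```text
pos [ 0.5517 -0.1903  0.2004] zyaw -1.5995025462833063 tilt [-0.0011 -1.     -0.0007] F [-0.2434  0.0756  0.5634] w 0.08724464677043858 t 2.6
units [-0.5017  0.0111 -0.1826] ('ay', np.float64(0.006674957561944894))
```

View pics/w1.png

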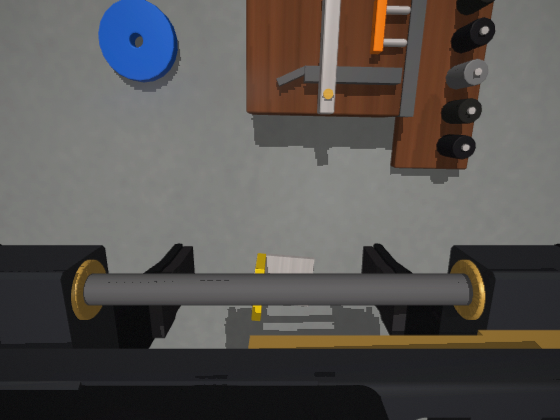

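Wrist view: the wheel is at (138,40), the lip's right end at (327,100), the clip at (379,25), and the holder plate at (259,285), partly behind the gripper rod. I'll move directly over the holder for a clear look.

Request:
play_rows:
  series:
    - {"dx": 0.6, "dy": 0, "dz": -0.15, "ax": 0, "ay": 0, "az": 0, "claw": 1}
    - {"dx": 0.6, "dy": 0, "dz": -0.15, "ax": 0, "ay": 0, "az": 0, "claw": 1}
    - {"dx": 0.6, "dy": 0, "dz": -0.15, "ax": 0, "ay": 0, "az": 0, "claw": 1}
    - {"dx": 0.6, "dy": 0, "dz": -0.15, "ax": 0, "ay": 0, "az": 0, "claw": 1}
    - {"dx": 0, "dy": 0, "dz": 0, "ax": 0, "ay": 0, "az": 0, "claw": 1}
    - {"dx": 0, "dy": 0, "dz": 0, "ax": 0, "ay": 0, "az": 0, "claw": 1}

```text
clock: 3.15
position: [0.5221, -0.2908, 0.2006]
eef_rot: [0.49, -0.491, 0.509, -0.509]
contact_force: [-0.1, -0.4, 0.6]
width: 0.0874
```

Run:
```python
from h import *
im,C=snap("wrist","w2"); np.savez("w2.npz",K=C[0],R=C[1],c=C[2])
x0,y0=160,60; crop=im[y0:y0+200,x0:x0+266]; cv2.imwrite("pics/w2c.png",cv2.resize(crop,None,fx=3,fy=3,interpolation=cv2.INTER_CUBIC))
m=mask(im,(22,120,90),(38,255,255)); r=cv2.minAreaRect(cv2.findNonZero(m)); print(r); b=cv2.boxPoints(r); print(b); print(ray(C,b,.045))
need([.527,-.288,.2])
```

```text
((283.8823547363281, 196.52940368652344), (10.737510681152344, 65.49880981445312), 4.398705005645752)
[[276.0177 228.7706]
 [281.0412 163.4647]
 [291.747  164.2882]
 [286.7235 229.5941]]
[[ 0.5179 -0.3228  0.045 ]
 [ 0.5252 -0.2588  0.045 ]
 [ 0.5352 -0.2599  0.045 ]
 [ 0.5285 -0.324   0.045 ]]
pos [ 0.523  -0.289   0.2008] zyaw -1.9909188146446746 tilt [-0.     -1.     -0.0006] F [0.0813 1.1588 0.2245] w 0.08725759619315145 t 3.2
units [-0.0279  0.019   0.0997]
```

View pics/w2c.png

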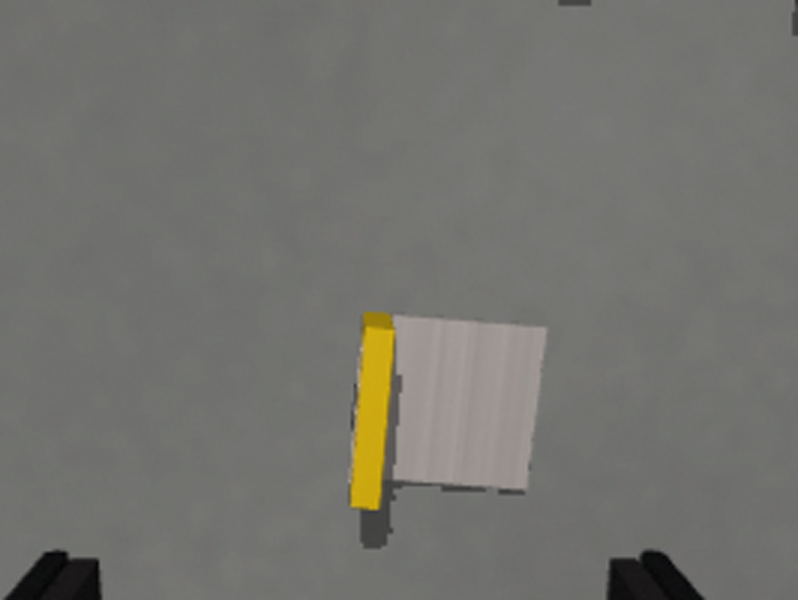

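The crop shows the plate's top face with corners (364,327), (394,327), (380,508), (351,507). The tongue tip edge runs (546,327)–(527,489).

Run:
```python
from h import *
d=np.load("w2.npz"); C=(d["K"],d["R"],d["c"])
f=lambda p:np.array(p)/3+[160-.33,60-.33]
top=ray(C,f([[364,327],[394,327],[380,508],[351,507]]),.045); tip=ray(C,f([[546,327],[527,489]]),.006)
print(top,tip); a=top[:2].mean(0); b=top[2:].mean(0); y=a-b; yaw=np.degrees(np.arctan2(-y[0],y[1])); print("mid",(a+b)/2,"len",np.linalg.norm(y),"yaw",yaw)
t=tip[0]-tip[1]; print("tip mid",tip.mean(0),"yaw",np.degrees(np.arctan2(-t[0],t[1])),np.linalg.norm(t), tip.mean(0)-(a+b)/2)
m=(a+b)/2; need([m[0],m[1],.016],yaw)
```

```text
[[ 0.5249 -0.2636  0.045 ]
 [ 0.5344 -0.264   0.045 ]
 [ 0.5281 -0.3234  0.045 ]
 [ 0.5186 -0.3227  0.045 ]] [[ 0.5892 -0.271   0.006 ]
 [ 0.5829 -0.3304  0.006 ]]
mid [ 0.5265 -0.2934  0.045 ] len 0.059535803671721926 yaw -6.077783753044685
tip mid [ 0.5861 -0.3007  0.006 ] yaw -6.087999654926855 0.05968126292483208 [ 0.0596 -0.0073 -0.039 ]
pos [ 0.523  -0.289   0.2008] zyaw -1.9909188146446746 tilt [-0.     -1.     -0.0006] F [0.0813 1.1588 0.2245] w 0.08725759619315145 t 3.2
units [0.1083 4.619  0.0946] ('ay', np.float64(0.06811441564000018))
```

Request:
play_rows:
  series:
    - {"dx": 0.1, "dy": 0.6, "dz": 0.09, "ax": 0, "ay": 0.068, "az": 0, "claw": 1}
    - {"dx": 0, "dy": 0.8, "dz": 0, "ax": 0, "ay": 0, "az": 0, "claw": 0.4}
    - {"dx": 0, "dy": 0.8, "dz": 0, "ax": 0, "ay": 0, "az": 0, "claw": 0.4}
    - {"dx": 0, "dy": 0.8, "dz": 0, "ax": 0, "ay": 0, "az": 0, "claw": 0.4}
    - {"dx": 0, "dy": 0.7, "dz": 0, "ax": 0, "ay": 0, "az": 0, "claw": 0.4}
    - {"dx": 0, "dy": 0.4, "dz": 0, "ax": 0, "ay": 0, "az": 0, "claw": 0.4}
    - {"dx": 0, "dy": 0.3, "dz": 0, "ax": 0, "ay": 0, "az": 0, "claw": 0.4}
    - {"dx": 0, "dy": 0.2, "dz": 0, "ax": 0, "ay": 0, "az": 0, "claw": 0.4}
    - {"dx": 0, "dy": 0, "dz": 0, "ax": 0, "ay": 0, "az": 0, "claw": 0.4}
    - {"dx": 0, "dy": 0, "dz": 0, "ax": 0, "ay": 0, "az": 0, "claw": 0.4}
  squeeze: 25

```text
clock: 4.03
position: [0.5281, -0.2917, 0.0177]
eef_rot: [-0.474, 0.474, -0.525, 0.525]
contact_force: [0.4, -0.3, 0.4]
width: 0.061
```

Run:
```python
from h import *
need([.5265,-.2934,.016],-6.08)
```

```text
pos [ 0.5281 -0.2917  0.0177] zyaw -5.884400980908833 tilt [ 0.0001 -1.      0.0008] F [ 0.3784 -0.3356  0.3798] w 0.06102887607383301 t 4.0333
units [ 0.0474  0.0418 -0.0342] ('ay', np.float64(0.0032599836515194566))
```

Request:
play_rows:
  series:
    - {"dx": 0.04, "dy": 0.02, "dz": -0.03, "ax": 0, "ay": 0, "az": 0, "claw": 0.4}
    - {"dx": 0, "dy": 0, "dz": 0, "ax": 0, "ay": 0, "az": 0, "claw": -1}
    - {"dx": 0, "dy": 0, "dz": 0, "ax": 0, "ay": 0, "az": 0, "claw": -1}
    - {"dx": 0, "dy": 0, "dz": 0, "ax": 0, "ay": 0, "az": 0, "claw": -1}
    - {"dx": 0, "dy": 0, "dz": 0, "ax": 0, "ay": 0, "az": 0, "claw": -1}
    - {"dx": 0, "dy": 0, "dz": 0, "ax": 0, "ay": 0, "az": 0, "claw": -1}
    - {"dx": 0, "dy": 0, "dz": 0, "ax": 0, "ay": 0, "az": 0, "claw": -1}
    - {"dx": 0, "dy": 0, "dz": 0, "ax": 0, "ay": 0, "az": 0, "claw": -1}
    - {"dx": 0, "dy": 0, "dz": 0, "ax": 0, "ay": 0, "az": 0, "claw": -1}
    - {"dx": 0, "dy": 0, "dz": 0, "ax": 0, "ay": 0, "az": 0, "claw": -1}
  squeeze: 30

```text
clock: 4.87
position: [0.5263, -0.2931, 0.0161]
eef_rot: [-0.474, 0.474, -0.525, 0.525]
contact_force: [-1.5, -0.3, -0.6]
width: 0.01
```

Run:
```python
from h import *
need([.53,-.045,.17],-1.6)
```

```text
pos [ 0.5263 -0.2931  0.0161] zyaw -5.895991634164647 tilt [-0.     -1.      0.0001] F [-1.5121 -0.3168 -0.6341] w 0.009999286741438528 t 4.8667
units [-6.1806 -3.8465 -0.5441] ('ay', np.float64(-0.07159986056941078))
```

Gripped, with the opening at 10 mm. Now I lift and go to a spot where the camera sees the whole bay beside the held holder.

Request:
play_rows:
  series:
    - {"dx": 0, "dy": -0.2, "dz": 0, "ax": 0, "ay": 0, "az": 0, "claw": -1}
    - {"dx": 0, "dy": -0.5, "dz": 0, "ax": 0, "ay": 0, "az": 0, "claw": -1}
    - {"dx": 0, "dy": -0.7, "dz": 0, "ax": 0, "ay": 0, "az": 0, "claw": -1}
    - {"dx": 0, "dy": -0.8, "dz": 0, "ax": 0, "ay": 0, "az": 0, "claw": -1}
    - {"dx": 0, "dy": -0.8, "dz": 0, "ax": 0, "ay": 0, "az": 0, "claw": -1}
    - {"dx": 0, "dy": -0.8, "dz": 0, "ax": 0, "ay": 0, "az": 0, "claw": -1}
    - {"dx": 0, "dy": -0.5, "dz": 0, "ax": 0, "ay": 0, "az": 0, "claw": -1}
    - {"dx": 0, "dy": -0.3, "dz": 0, "ax": 0, "ay": 0, "az": 0, "claw": -1}
    - {"dx": 0, "dy": 0, "dz": 0, "ax": 0, "ay": -0.035, "az": 0, "claw": -1}
    - {"dx": 0, "dy": 0, "dz": 0, "ax": 0, "ay": -0.035, "az": 0, "claw": -1}

```text
clock: 5.7
position: [0.5262, -0.2932, 0.2009]
eef_rot: [-0.493, 0.493, -0.507, 0.507]
contact_force: [-0.1, 0.4, -1.8]
width: 0.0098
```

Request:
play_rows:
  series:
    - {"dx": -0.4, "dy": 0, "dz": 0, "ax": 0, "ay": 0, "az": 0, "claw": -1}
    - {"dx": -0.7, "dy": 0, "dz": 0, "ax": 0, "ay": 0, "az": 0, "claw": -1}
    - {"dx": -0.7, "dy": 0, "dz": 0, "ax": 0, "ay": 0, "az": 0, "claw": -1}
    - {"dx": -0.7, "dy": 0, "dz": 0, "ax": 0, "ay": 0, "az": 0, "claw": -1}
    - {"dx": -0.7, "dy": 0, "dz": 0, "ax": 0, "ay": 0, "az": 0, "claw": -1}
    - {"dx": -0.7, "dy": 0, "dz": 0, "ax": 0, "ay": 0, "az": 0, "claw": -1}
    - {"dx": -0.6, "dy": 0, "dz": 0, "ax": 0, "ay": 0, "az": 0, "claw": -1}
    - {"dx": -0.4, "dy": 0, "dz": 0, "ax": 0, "ay": 0, "az": 0, "claw": -1}
    - {"dx": 0, "dy": 0, "dz": 0, "ax": 0, "ay": 0, "az": 0, "claw": -1}
    - {"dx": 0, "dy": 0, "dz": 0, "ax": 0, "ay": 0, "az": 0, "claw": -1}

```text
clock: 6.53
position: [0.5315, -0.0958, 0.1997]
eef_rot: [0.493, -0.493, 0.507, -0.507]
contact_force: [-0.2, 0.2, -1.2]
width: 0.0095
```

Run:
```python
from h import *
need([.53,-.10,.20],-1.6)
im,C=snap("wrist","w3"); np.savez("w3.npz",K=C[0],R=C[1],c=C[2])
crop=im[40:340,200:500]; cv2.imwrite("pics/w3c.png",cv2.resize(crop,None,fx=2,fy=2,interpolation=cv2.INTER_CUBIC))
```

```text
pos [ 0.5315 -0.0958  0.1997] zyaw -1.5748753970951606 tilt [-0.0001 -1.     -0.001 ] F [-0.1625  0.1727 -1.2096] w 0.009549470235764804 t 6.5333
units [ 0.1053 -0.007  -0.0354] ('ay', np.float64(0.00041874338174732555))
```

View pics/w3c.png

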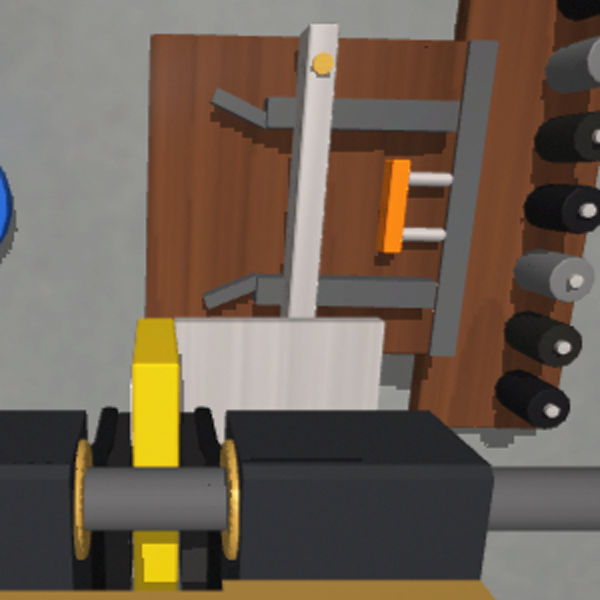

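Run:
```python
from h import *
im=cv2.imread("pics/w3.png"); crop=im[45:210,265:445]
cv2.imwrite("pics/w3d.png",cv2.resize(cv2.convertScaleAbs(crop,alpha=1.5),None,fx=3.6,fy=3.6,interpolation=cv2.INTER_CUBIC))
d=np.load("w3.npz"); C=(d["K"],d["R"],d["c"])
m=mask(im,(8,180,150),(18,255,255)); b=cv2.boxPoints(cv2.minAreaRect(cv2.findNonZero(m))); print(b,ray(C,b,.062))
for r in (60,75,110,130,150,165): print(r, im[r,335:375].sum(1)//3)
```

```text
[[390.9675 165.7319]
 [393.0217 119.5121]
 [405.0868 120.0483]
 [403.0326 166.2681]] [[ 0.6316 -0.0663  0.062 ]
 [ 0.6311 -0.0268  0.062 ]
 [ 0.6414 -0.0275  0.062 ]
 [ 0.6423 -0.0671  0.062 ]]
60 [ 79  80  80  80  78  78  79  80  79  81  79  79  76  77  81  91  91  93
  90 144 181 206 207 206 204 203 200 198 196 193 191 191 193 170  97  82
  80  79  81  80]
75 [ 80  81  80  80  79  79  80  81  81  80  79  77  59  70  89  93  86  85
 151 186 146 127 121 150 159 159 160 159 157 157 181 191 179 106  81  81
  79  77  77  77]
110 [ 47  47  46  49  48  48  49  47  46  46  47  78  91  92  93 116 168 204
 206 205 202 198 196 194 191 191 191 192 195 193  89  46  48  48  47  46
  46  47  47  46]
130 [ 76  77  78  78  79  80  78  74  75  60  88  92  93  86 157 188 201 202
 200 197 195 192 190 190 191 192 193 180 110  78  76  76  76  75  76  75
  75  76  75  76]
150 [ 77  77  79  78  78  77  75  51  76  91  94  93 109 165 199 199 198 196
 191 189 189 187 189 189 191 187 139  87  75  73  73  73  76  75  76  76
  77  75  77  77]
165 [ 78  78  79  78  77  74  73  80  91  94  94 118 168 197 196 194 192 190
 188 187 186 188 188 189 179 111  79  74  72  71  70  70  72  75  75  76
  77  76  77  77]
```

View pics/w3d.png

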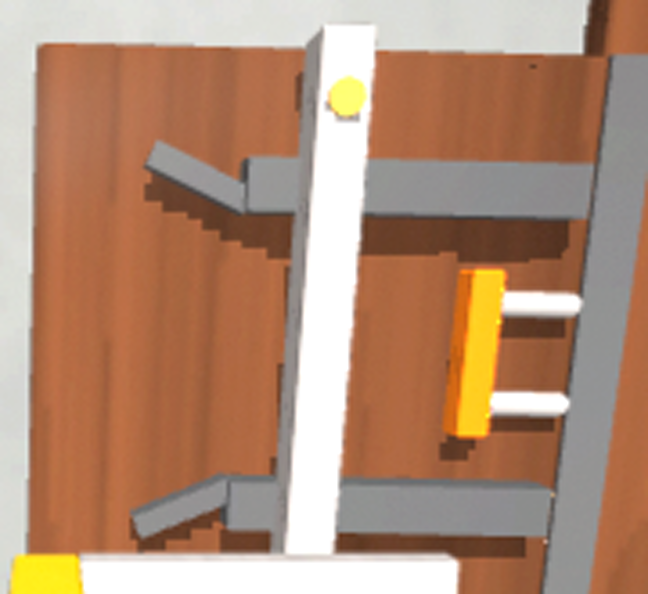

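The crop shows the lip's front top edge from (322,28) to (287,555), cheek inner top edges at about y=214 and y=480, the ledge's front edge at x≈33, and the clip at (475,350).

Run:
```python
from h import *
d=np.load("w3.npz"); C=(d["K"],d["R"],d["c"])
f=lambda p:np.array(p)/3.6+[265-.36,45-.36]
lip=ray(C,[[354,60],[350.6,110],[348.9,130],[347.6,150],[346.5,165]],.078)
s,i=np.polyfit(lip[:,1],lip[:,0],1); yaw=np.degrees(np.arctan(-s)); print("lip",lip,"yaw",yaw)
up=ray(C,f([[250,214],[588,219]]),.064); lo=ray(C,f([[232,480],[547,487]]),.064)
print("cheeks",up,lo)
fr=ray(C,f([[38,44],[28,554]]),.05); print("front",fr)
print("left",ray(C,f([[38,44],[590,54]]),.05))
print("cheekfront",ray(C,f([[248,158],[245,214],[228,478],[228,530]]),.064))
print("clip front",ray(C,f([[471,270],[459,437]]),.062))
# centreline yaw of cheeks
for a in (up,lo):
    v=a[1]-a[0]; print("cheek yaw",np.degrees(np.arctan2(v[1],v[0])))
# tongue of the held holder, tip edge (underside z=TCP-.016, top +.006)
p=np.array([[384,320],[380,405]])/2+[200-.25,40-.25]; t=ray(C,p,.1997-.010); print("held tip",t, "left edge", ray(C,np.array([[178,319],[384,320]])/2+[200-.25,40-.25],.1897))
```

```text
lip [[ 0.5928  0.0187  0.078 ]
 [ 0.5912 -0.0185  0.078 ]
 [ 0.5902 -0.0341  0.078 ]
 [ 0.5896 -0.0502  0.078 ]
 [ 0.589  -0.0626  0.078 ]] yaw -2.727944706077323
cheeks [[ 0.5801 -0.0129  0.064 ]
 [ 0.6592 -0.0162  0.064 ]] [[ 0.5766 -0.0754  0.064 ]
 [ 0.6545 -0.0793  0.064 ]]
front [[ 0.5315  0.0277  0.05  ]
 [ 0.5252 -0.0958  0.05  ]]
left [[0.5315 0.0277 0.05  ]
 [0.6624 0.0218 0.05  ]]
cheekfront [[ 0.5794 -0.0005  0.064 ]
 [ 0.5789 -0.0128  0.064 ]
 [ 0.5756 -0.0749  0.064 ]
 [ 0.5757 -0.088   0.064 ]]
clip front [[ 0.6332 -0.0269  0.062 ]
 [ 0.6326 -0.0666  0.062 ]]
cheek yaw -2.4058735974295495
cheek yaw -2.8596118096391137
held tip [[ 0.5909 -0.0678  0.1897]
 [ 0.5912 -0.0913  0.1897]] left edge [[ 0.537  -0.0661  0.1897]
 [ 0.5909 -0.0678  0.1897]]
```

```bash
cat >> h.py <<'E'
BAY=np.array([.5898,-.0447,.05]); BY=-2.7
def bayp(x,y=0,z=0):
    a=np.radians(BY); return BAY+[np.cos(a)*x-np.sin(a)*y,np.sin(a)*x+np.cos(a)*y,z]
def inbay(p):
    a=np.radians(BY); d=np.array(p)-BAY; return np.array([np.cos(a)*d[0]+np.sin(a)*d[1],-np.sin(a)*d[0]+np.cos(a)*d[1],d[2]])*1e3
E
python3 - <<'E'
from h import *
need(bayp(-.076,.0004,.060),BY)
E
```

```text
pos [ 0.5315 -0.0973  0.1997] zyaw -1.6861284540634436 tilt [ 0.0003 -1.     -0.001 ] F [-0.1622 -0.0962 -1.8479] w 0.009924959947177653 t 6.5833
units [-1.4008  2.2431 -0.4798] ('ay', np.float64(0.01689785909894261))
```

Request:
play_rows:
  series:
    - {"dx": -0.3, "dy": 0, "dz": -0.1, "ax": 0, "ay": 0.017, "az": 0, "claw": -1}
    - {"dx": -0.4, "dy": 0.1, "dz": -0.1, "ax": 0, "ay": 0, "az": 0, "claw": -1}
    - {"dx": -0.4, "dy": 0.3, "dz": -0.15, "ax": 0, "ay": 0, "az": 0, "claw": -1}
    - {"dx": -0.25, "dy": 0.5, "dz": -0.13, "ax": 0, "ay": 0, "az": 0, "claw": -1}
    - {"dx": -0.05, "dy": 0.6, "dz": 0, "ax": 0, "ay": 0, "az": 0, "claw": -1}
    - {"dx": 0, "dy": 0.5, "dz": 0, "ax": 0, "ay": 0, "az": 0, "claw": -1}
    - {"dx": 0, "dy": 0.24, "dz": 0, "ax": 0, "ay": 0, "az": 0, "claw": -1}
    - {"dx": 0, "dy": 0, "dz": 0, "ax": 0, "ay": 0, "az": 0, "claw": -1}
    - {"dx": 0, "dy": 0, "dz": 0, "ax": 0, "ay": 0, "az": 0, "claw": -1}
    - {"dx": 0, "dy": 0, "dz": 0, "ax": 0, "ay": 0, "az": 0, "claw": -1}

```text
clock: 7.42
position: [0.5161, -0.041, 0.1117]
eef_rot: [-0.488, 0.487, -0.512, 0.512]
contact_force: [-0.4, 0.5, -1.2]
width: 0.0101
```

Run:
```python
from h import *
P=[]
for k in range(5):
    im,C=snap("wrist","w4") ; s=ctrl.get_state(); P.append(s["position"])
p=np.mean(P,0); print(np.std(P,0),"bay frame mm",inbay(p)); need(bayp(-.076,.0004,.060),BY)
cv2.imwrite("pics/w4c.png",cv2.resize(im[40:340,180:480],None,fx=2,fy=2,interpolation=cv2.INTER_CUBIC)); np.savez("w4.npz",K=C[0],R=C[1],c=C[2])
```

```text
[0.0002 0.0001 0.0002] bay frame mm [-73.9171   0.4825  61.6353]
pos [ 0.5157 -0.0406  0.1113] zyaw -2.730958532884964 tilt [ 0.0002 -1.      0.0011] F [ 0.2599 -0.4608 -2.1352] w 0.009667980625922518 t 7.6667
units [ 0.0052  0.0322 -0.0447] ('ay', np.float64(-0.0005159755480827292))
```

View pics/w4c.png

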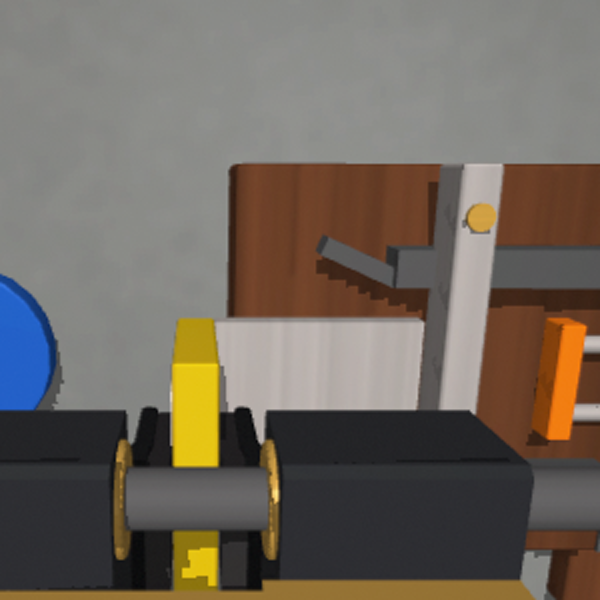

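The view shows the holder level ahead of the lip: the tongue's left edge is at y≈319, its tip at x≈423, the left cheek's inner edge at (395–435, 289), and the lip's top front edge at about (464,166)–(440,410).

Run:
```python
from h import *
d=np.load("w4.npz"); C=(d["K"],d["R"],d["c"])
f=lambda p:np.array(p)/2+[180-.25,40-.25]
g=lambda p,z:[inbay(q) for q in ray(C,f(p),z)]
print("cheek inner",g([[397,288],[430,290]],.064)); print("tongue left top edge",g([[217,319],[423,320]],.1017))
print("lip",g([[464,166],[440,410]],.078)); print("tip",g([[423,320],[419,408]],.1017)); print("ledge",g([[231,165],[229,318]],.05))
```

```text
cheek inner [array([-11.6833,  32.0853,  14.    ]), array([-1.2376, 31.4361, 14.    ])]
tongue left top edge [array([-69.5075,  30.4816,  51.7   ]), array([-15.6578,  30.1485,  51.7   ])]
lip [array([ 0.275 , 69.0979, 28.    ]), array([ 0.2021, -3.5185, 28.    ])]
tip [array([-15.6578,  30.1485,  51.7   ]), array([-14.6612,   5.7707,  51.7   ])]
ledge [array([-63.6738,  69.5816,  -0.    ]), array([-63.733 ,  19.4291,  -0.    ])]
```

Request:
play_rows:
  series:
    - {"dx": 0.01, "dy": 0.1, "dz": -0.05, "ax": 0, "ay": 0, "az": 0, "claw": -1}
    - {"dx": 0, "dy": 0.25, "dz": 0, "ax": 0, "ay": 0, "az": 0, "claw": -1}
    - {"dx": 0, "dy": 0.3, "dz": 0, "ax": 0, "ay": 0, "az": 0, "claw": -1}
    - {"dx": 0, "dy": 0.2, "dz": 0, "ax": 0, "ay": 0, "az": 0, "claw": -1}
    - {"dx": 0, "dy": 0.1, "dz": 0, "ax": 0, "ay": 0, "az": 0, "claw": -1}
    - {"dx": 0, "dy": 0.1, "dz": 0, "ax": 0, "ay": 0, "az": 0, "claw": -1}
    - {"dx": 0, "dy": 0.03, "dz": 0, "ax": 0, "ay": 0, "az": 0, "claw": -1}
    - {"dx": 0, "dy": 0, "dz": 0, "ax": 0, "ay": 0, "az": 0, "claw": -1}
    - {"dx": 0, "dy": 0, "dz": 0, "ax": 0, "ay": 0, "az": 0, "claw": -1}

```text
clock: 8.42
position: [0.5135, -0.0407, 0.0676]
eef_rot: [-0.488, 0.488, -0.512, 0.512]
contact_force: [-0.2, 0.0, -1.4]
width: 0.0099
```

Run:
```python
from h import *
s=ctrl.get_state(); print(inbay(s["position"]),s["contact_force"],s["torque"])
```

```text
[-76.4236   0.3627  17.5809] [-0.2189  0.0435 -1.4245] [ 0.0088 -0.0369  0.0098]
```

Request:
play_rows:
  series:
    - {"dx": 0, "dy": 0, "dz": 0.07, "ax": 0, "ay": 0, "az": 0, "claw": -1}
    - {"dx": 0, "dy": 0, "dz": 0.07, "ax": 0, "ay": 0, "az": 0, "claw": -1}
    - {"dx": 0, "dy": 0, "dz": 0.07, "ax": 0, "ay": 0, "az": 0, "claw": -1}
    - {"dx": 0, "dy": 0.015, "dz": 0, "ax": 0, "ay": 0, "az": 0, "claw": -1}
    - {"dx": 0, "dy": 0.015, "dz": 0, "ax": 0, "ay": 0, "az": 0, "claw": -1}
    - {"dx": 0, "dy": 0, "dz": 0, "ax": 0, "ay": 0, "az": 0, "claw": -1}
    - {"dx": 0, "dy": 0, "dz": 0, "ax": 0, "ay": 0, "az": 0, "claw": -1}

```text
clock: 9.0
position: [0.5216, -0.0411, 0.0661]
eef_rot: [0.488, -0.488, 0.512, -0.512]
contact_force: [-0.3, -1.0, -0.7]
width: 0.0096
```

Request:
play_rows:
  series:
    - {"dx": 0, "dy": 0.01, "dz": 0, "ax": 0, "ay": 0, "az": 0, "claw": -1}
    - {"dx": 0, "dy": 0, "dz": 0, "ax": 0, "ay": 0, "az": 0, "claw": -1}
    - {"dx": 0, "dy": 0, "dz": 0, "ax": 0, "ay": 0, "az": 0, "claw": -1}

```text
clock: 9.25
position: [0.5217, -0.0411, 0.0661]
eef_rot: [-0.488, 0.488, -0.512, 0.512]
contact_force: [-2.0, -0.1, 4.1]
width: 0.0097
```

Run:
```python
from h import *
for k in range(3):
    im,C=snap("top","t1"); s=ctrl.get_state(); print(inbay(s["position"]),s["contact_force"],s["torque"])
```

```text
[-68.1831   0.3302  16.061 ] [-2.3319 -0.2504  4.4825] [0.0516 0.3916 0.0041]
[-68.1673   0.3475  16.075 ] [-1.3091  0.0245  5.6388] [ 0.0408  0.3319 -0.0487]
[-68.1688   0.3098  16.0649] [-2.474  -0.3459  5.7711] [0.0555 0.416  0.0273]
```

It is seated on the ledge with about 6 N under it, tongue tip some 8 mm before the lip. Releasing.

Request:
play_rows:
  series:
    - {"dx": 0, "dy": -0.005, "dz": 0, "ax": 0, "ay": 0, "az": 0, "claw": -0.7}
    - {"dx": 0, "dy": 0, "dz": 0, "ax": 0, "ay": 0, "az": 0, "claw": -0.6}
    - {"dx": 0, "dy": 0, "dz": 0, "ax": 0, "ay": 0, "az": 0, "claw": -0.5}
    - {"dx": 0, "dy": 0, "dz": 0, "ax": 0, "ay": 0, "az": 0, "claw": -0.3}
    - {"dx": 0, "dy": 0, "dz": 0, "ax": 0, "ay": 0, "az": 0, "claw": -0.2}
    - {"dx": 0, "dy": 0, "dz": 0, "ax": 0, "ay": 0, "az": 0, "claw": -0.2}
    - {"dx": 0, "dy": 0, "dz": 0, "ax": 0, "ay": 0, "az": 0, "claw": -0.2}
    - {"dx": 0, "dy": 0, "dz": 0, "ax": 0, "ay": 0, "az": 0, "claw": -0.2}

```text
clock: 10.07
position: [0.5217, -0.0412, 0.066]
eef_rot: [0.488, -0.488, 0.512, -0.512]
contact_force: [-0.2, 0.1, 0.6]
width: 0.0344
```

Request:
play_rows:
  series:
    - {"dx": 0, "dy": -0.1, "dz": 0, "ax": 0, "ay": 0, "az": 0, "claw": -0.2}
    - {"dx": 0, "dy": -0.3, "dz": 0, "ax": 0, "ay": 0, "az": 0, "claw": -0.2}
    - {"dx": 0, "dy": -0.4, "dz": 0, "ax": 0, "ay": 0, "az": 0, "claw": -0.2}
    - {"dx": 0, "dy": -0.4, "dz": 0, "ax": 0, "ay": 0, "az": 0, "claw": -0.2}
    - {"dx": 0, "dy": -0.3, "dz": 0, "ax": 0, "ay": 0, "az": 0, "claw": -0.2}
    - {"dx": 0, "dy": -0.1, "dz": 0, "ax": 0, "ay": 0, "az": 0, "claw": -0.2}
    - {"dx": 0, "dy": 0, "dz": -0.5, "ax": 0, "ay": 0, "az": 0, "claw": -1}
    - {"dx": 0, "dy": 0, "dz": -0.5, "ax": 0, "ay": 0, "az": 0, "claw": -1}
    - {"dx": 0, "dy": 0, "dz": 0, "ax": 0, "ay": 0, "az": 0, "claw": -1}
    - {"dx": 0, "dy": 0, "dz": 0, "ax": 0, "ay": 0, "az": 0, "claw": -1}

```text
clock: 10.9
position: [0.4812, -0.0396, 0.1301]
eef_rot: [-0.488, 0.488, -0.512, 0.512]
contact_force: [1.0, 0.2, 0.1]
width: 0.0158
```

Run:
```python
from h import *
im,C=snap("wrist","w5"); np.savez("w5.npz",K=C[0],R=C[1],c=C[2])
need(bayp(-.11,0,.08),BY)
cv2.imwrite("pics/w5c.png",cv2.resize(im[60:300,220:500],None,fx=2.5,fy=2.5,interpolation=cv2.INTER_CUBIC))
```

```text
pos [ 0.4819 -0.0395  0.1302] zyaw -2.7390335976211873 tilt [ 0.0005 -1.      0.0007] F [ 0.2137  0.05   -0.4565] w 0.012039879711848734 t 10.95
units [ 0.0023  0.0051 -0.0499] ('ay', np.float64(-0.000650559960353118))
```

View pics/w5c.png

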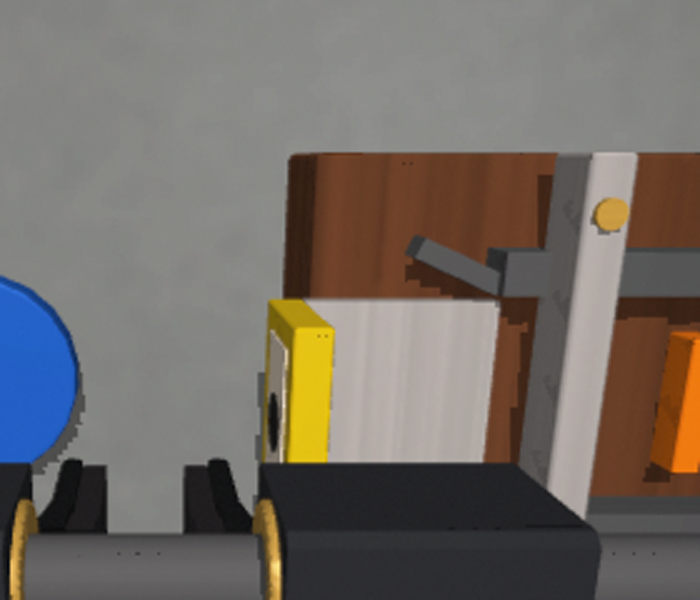

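The holder stands level on the ledge, tongue between the guides with its tip at (497,300), short of the lip. It is released and the clip is untouched. Next I lower the shut fingers behind the yellow face, tips leaning slightly forward.

Request:
play_rows:
  series:
    - {"dx": 0.012, "dy": 0.2, "dz": -0.1, "ax": 0.04, "ay": 0, "az": 0, "claw": -1}
    - {"dx": 0, "dy": 0.4, "dz": 0, "ax": 0, "ay": 0, "az": 0, "claw": -1}
    - {"dx": 0, "dy": 0.4, "dz": 0, "ax": 0, "ay": 0, "az": 0, "claw": -1}
    - {"dx": 0, "dy": 0.4, "dz": 0, "ax": 0, "ay": 0, "az": 0, "claw": -1}
    - {"dx": 0, "dy": 0.2, "dz": 0, "ax": 0, "ay": 0, "az": 0, "claw": -1}
    - {"dx": 0, "dy": 0.1, "dz": 0, "ax": 0, "ay": 0, "az": 0, "claw": -1}
    - {"dx": 0, "dy": 0, "dz": 0, "ax": 0, "ay": 0, "az": 0, "claw": -1}
    - {"dx": 0, "dy": 0, "dz": 0, "ax": 0, "ay": 0, "az": 0, "claw": -1}
  squeeze: 40

```text
clock: 11.62
position: [0.4807, -0.0395, 0.0624]
eef_rot: [-0.498, 0.478, -0.501, 0.522]
contact_force: [-0.4, -0.3, 0.3]
width: 0.0005
```

Run:
```python
from h import *
s=ctrl.get_state(); print(inbay(s["position"]))
need(bayp(-.095,0,.012),BY)
```

```text
[-109.2086    0.0211   12.4167]
pos [ 0.4807 -0.0395  0.0624] zyaw -2.709317825947291 tilt [-0.0004 -0.9991  0.0422] F [-0.4184 -0.3348  0.3216] w 0.0004732617175215634 t 11.6167
units [0.0005 0.0254 0.3545] ('ay', np.float64(-0.0001552970991215134))
```

Request:
play_rows:
  series:
    - {"dx": 0, "dy": 0.006, "dz": 0.15, "ax": 0, "ay": 0, "az": 0, "claw": -1}
    - {"dx": 0, "dy": 0.006, "dz": 0.15, "ax": 0, "ay": 0, "az": 0, "claw": -1}
    - {"dx": 0, "dy": 0.004, "dz": 0.1, "ax": 0, "ay": 0, "az": 0, "claw": -1}
    - {"dx": 0, "dy": 0.002, "dz": 0.05, "ax": 0, "ay": 0, "az": 0, "claw": -1}
    - {"dx": 0, "dy": 0.002, "dz": 0.05, "ax": 0, "ay": 0, "az": 0, "claw": -1}
    - {"dx": 0, "dy": 0.002, "dz": 0.05, "ax": 0, "ay": 0, "az": 0, "claw": -1}
    - {"dx": 0, "dy": 0.002, "dz": 0.05, "ax": 0, "ay": 0, "az": 0, "claw": -1}
    - {"dx": 0, "dy": 0.002, "dz": 0.05, "ax": 0, "ay": 0, "az": 0, "claw": -1}
    - {"dx": 0, "dy": 0.002, "dz": 0.05, "ax": 0, "ay": 0, "az": 0, "claw": -1}
    - {"dx": 0, "dy": 0.002, "dz": 0.05, "ax": 0, "ay": 0, "az": 0, "claw": -1}

```text
clock: 12.45
position: [0.5102, -0.0411, 0.062]
eef_rot: [-0.498, 0.478, -0.501, 0.522]
contact_force: [-0.0, -0.1, 0.6]
width: 0.0004
```

Request:
play_rows:
  series:
    - {"dx": 0, "dy": 0.003, "dz": 0.06, "ax": 0, "ay": 0, "az": 0, "claw": -1}
    - {"dx": 0, "dy": 0.003, "dz": 0.06, "ax": 0, "ay": 0, "az": 0, "claw": -1}
    - {"dx": 0, "dy": 0.003, "dz": 0.06, "ax": 0, "ay": 0, "az": 0, "claw": -1}
    - {"dx": 0, "dy": 0.003, "dz": 0.06, "ax": 0, "ay": 0, "az": 0, "claw": -1}
    - {"dx": 0, "dy": 0.003, "dz": 0.06, "ax": 0, "ay": 0, "az": 0, "claw": -1}
    - {"dx": 0, "dy": 0.003, "dz": 0.06, "ax": 0, "ay": 0, "az": 0, "claw": -1}
    - {"dx": 0, "dy": 0.003, "dz": 0.06, "ax": 0, "ay": 0, "az": 0, "claw": -1}
    - {"dx": 0, "dy": 0.003, "dz": 0.06, "ax": 0, "ay": 0, "az": 0, "claw": -1}

```text
clock: 13.12
position: [0.5296, -0.042, 0.0619]
eef_rot: [-0.498, 0.478, -0.501, 0.522]
contact_force: [-0.3, 0.9, 0.4]
width: 0.0003
```

Run:
```python
from h import *
im,C=snap("top","t2"); s=ctrl.get_state(); print(inbay(s["position"]),s["contact_force"],s["torque"])
im,C=snap("wrist","w6"); m=mask(im,(22,120,90),(38,255,255)); print(m.sum(),cv2.minAreaRect(cv2.findNonZero(m)))
```

```text
[-59.8037  -0.1558  11.9823] [-0.6583  0.0735 -0.4155] [-0.0317  0.013  -0.0209]
1178 ((313.5, 222.0), (44.0, 33.0), 90.0)
```

Run:
```python
from h import *
im=cv2.imread("pics/w6.png"); cv2.imwrite("pics/w6c.png",cv2.resize(im[60:300,220:500],None,fx=2.5,fy=2.5,interpolation=cv2.INTER_CUBIC))
```

```text
(no output)
```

View pics/w6c.png

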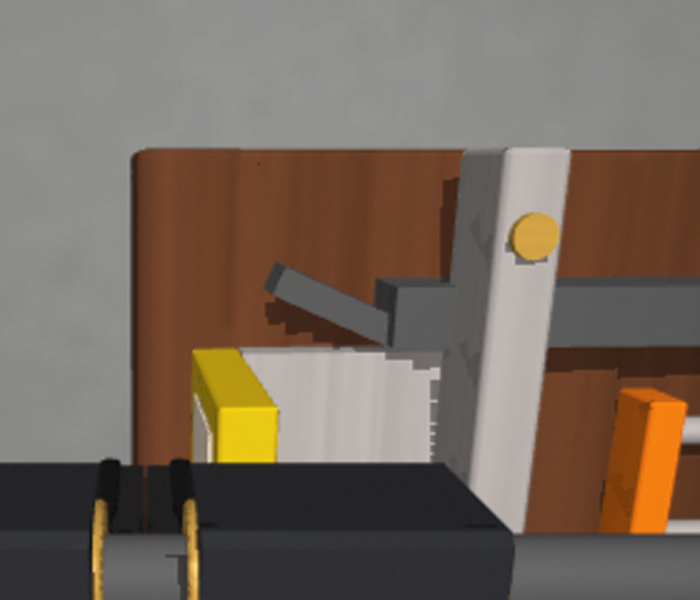

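The plate is upright and sliding, with the tongue straight in the channel and starting under the lip at (435,350–460). I'll keep pushing.

Request:
play_rows:
  series:
    - {"dx": 0, "dy": 0.003, "dz": 0.06, "ax": 0, "ay": 0, "az": 0, "claw": -1}
    - {"dx": 0, "dy": 0.003, "dz": 0.06, "ax": 0, "ay": 0, "az": 0, "claw": -1}
    - {"dx": 0, "dy": 0.003, "dz": 0.06, "ax": 0, "ay": 0, "az": 0, "claw": -1}
    - {"dx": 0, "dy": 0.003, "dz": 0.06, "ax": 0, "ay": 0, "az": 0, "claw": -1}
    - {"dx": 0, "dy": 0.003, "dz": 0.06, "ax": 0, "ay": 0, "az": 0, "claw": -1}
    - {"dx": 0, "dy": 0.003, "dz": 0.06, "ax": 0, "ay": 0, "az": 0, "claw": -1}
    - {"dx": 0, "dy": 0.003, "dz": 0.06, "ax": 0, "ay": 0, "az": 0, "claw": -1}
    - {"dx": 0, "dy": 0.003, "dz": 0.06, "ax": 0, "ay": 0, "az": 0, "claw": -1}

```text
clock: 13.88
position: [0.5488, -0.0429, 0.0618]
eef_rot: [-0.498, 0.478, -0.501, 0.522]
contact_force: [-1.7, 0.5, 1.3]
width: 0.0004
```

Request:
play_rows:
  series:
    - {"dx": 0, "dy": 0.002, "dz": 0.04, "ax": 0, "ay": 0, "az": 0, "claw": -1}
    - {"dx": 0, "dy": 0.002, "dz": 0.04, "ax": 0, "ay": 0, "az": 0, "claw": -1}
    - {"dx": 0, "dy": 0.002, "dz": 0.04, "ax": 0, "ay": 0, "az": 0, "claw": -1}
    - {"dx": 0, "dy": 0.002, "dz": 0.04, "ax": 0, "ay": 0, "az": 0, "claw": -1}

```text
clock: 14.22
position: [0.5551, -0.0432, 0.0617]
eef_rot: [-0.498, 0.478, -0.501, 0.522]
contact_force: [-0.8, 0.1, 1.2]
width: 0.0009
```

Request:
play_rows:
  series:
    - {"dx": 0, "dy": 0.002, "dz": 0.04, "ax": 0, "ay": 0, "az": 0, "claw": -1}
    - {"dx": 0, "dy": 0.002, "dz": 0.04, "ax": 0, "ay": 0, "az": 0, "claw": -1}
    - {"dx": 0, "dy": 0.001, "dz": 0.03, "ax": 0, "ay": 0, "az": 0, "claw": -1}

```text
clock: 14.47
position: [0.559, -0.0433, 0.0616]
eef_rot: [-0.498, 0.478, -0.501, 0.522]
contact_force: [-5.7, 0.7, 4.4]
width: 0.0004
```

Request:
play_rows:
  series:
    - {"dx": 0, "dy": 0.001, "dz": 0.04, "ax": 0, "ay": 0, "az": 0, "claw": -1}
    - {"dx": 0, "dy": 0.001, "dz": 0.04, "ax": 0, "ay": 0, "az": 0, "claw": -1}
    - {"dx": 0, "dy": 0.001, "dz": 0.04, "ax": 0, "ay": 0, "az": 0, "claw": -1}
    - {"dx": 0, "dy": 0.001, "dz": 0.04, "ax": 0, "ay": 0, "az": 0, "claw": -1}

```text
clock: 14.8
position: [0.5648, -0.0436, 0.0616]
eef_rot: [-0.498, 0.478, -0.501, 0.522]
contact_force: [-6.9, 0.3, 5.2]
width: 0.0003
```

Request:
play_rows:
  series:
    - {"dx": 0, "dy": 0, "dz": 0.03, "ax": 0, "ay": 0, "az": 0, "claw": -1}
    - {"dx": 0, "dy": 0, "dz": 0.03, "ax": 0, "ay": 0, "az": 0, "claw": -1}
    - {"dx": 0, "dy": 0, "dz": 0.02, "ax": 0, "ay": 0, "az": 0, "claw": -1}

```text
clock: 15.05
position: [0.5677, -0.0437, 0.0616]
eef_rot: [-0.497, 0.478, -0.502, 0.522]
contact_force: [-7.3, 1.3, 5.3]
width: 0.0006
```

Run:
```python
from h import *
im,C=snap("top","t3"); s=ctrl.get_state(); print(inbay(s["position"]),s["contact_force"],s["torque"],s["clock"])
```

```text
[-21.9838  -0.0775  11.6696] [-7.358  -0.1581  5.3093] [ 0.1353  1.2792 -0.0437] 15.1
```

Request:
play_rows:
  series:
    - {"dx": 0, "dy": 0, "dz": 0.02, "ax": 0, "ay": 0, "az": 0, "claw": -1}
    - {"dx": 0, "dy": 0, "dz": 0, "ax": 0, "ay": 0, "az": 0, "claw": -1}

```text
clock: 15.27
position: [0.5685, -0.0438, 0.0616]
eef_rot: [-0.497, 0.478, -0.502, 0.522]
contact_force: [-6.1, 0.9, 5.1]
width: 0.0004
```

Request:
play_rows:
  series:
    - {"dx": 0, "dy": 0, "dz": 0.02, "ax": 0, "ay": 0, "az": 0, "claw": -1}
    - {"dx": 0, "dy": 0, "dz": 0, "ax": 0, "ay": 0, "az": 0, "claw": -1}

```text
clock: 15.43
position: [0.5692, -0.0438, 0.0617]
eef_rot: [-0.497, 0.478, -0.502, 0.522]
contact_force: [-6.7, 0.9, 5.9]
width: 0.0004
```

Request:
play_rows:
  series:
    - {"dx": 0, "dy": 0, "dz": 0.02, "ax": 0, "ay": 0, "az": 0, "claw": -1}
    - {"dx": 0, "dy": 0, "dz": 0, "ax": 0, "ay": 0, "az": 0, "claw": -1}

```text
clock: 15.6
position: [0.5699, -0.0439, 0.0617]
eef_rot: [-0.497, 0.479, -0.502, 0.522]
contact_force: [-8.1, 1.1, 5.2]
width: 0.0
```

Request:
play_rows:
  series:
    - {"dx": 0, "dy": 0, "dz": 0.02, "ax": 0, "ay": 0, "az": 0, "claw": -1}
    - {"dx": 0, "dy": 0, "dz": 0, "ax": 0, "ay": 0, "az": 0, "claw": -1}

```text
clock: 15.77
position: [0.5704, -0.0439, 0.0616]
eef_rot: [-0.497, 0.479, -0.502, 0.521]
contact_force: [-8.8, 0.9, 6.2]
width: 0.0005
```

Request:
play_rows:
  series:
    - {"dx": 0, "dy": 0, "dz": 0.02, "ax": 0, "ay": 0, "az": 0, "claw": -1}
    - {"dx": 0, "dy": 0, "dz": 0, "ax": 0, "ay": 0, "az": 0, "claw": -1}

```text
clock: 15.93
position: [0.5705, -0.0439, 0.0616]
eef_rot: [-0.497, 0.479, -0.502, 0.521]
contact_force: [-12.7, 0.6, 9.3]
width: 0.0003
```

Run:
```python
from h import *
im,C=snap("wrist","w7"); s=ctrl.get_state(); print(inbay(s["position"]),s["contact_force"],s["torque"],s["clock"])
np.savez("w7.npz",K=C[0],R=C[1],c=C[2])
cv2.imwrite("pics/w7c.png",cv2.resize(im[60:300,220:500],None,fx=2.5,fy=2.5,interpolation=cv2.INTER_CUBIC))
```

```text
[-19.3169  -0.1064  11.632 ] [-13.0675   1.0096  10.1461] [0.2446 2.3799 0.0051] 15.9833
```

View pics/w7c.png

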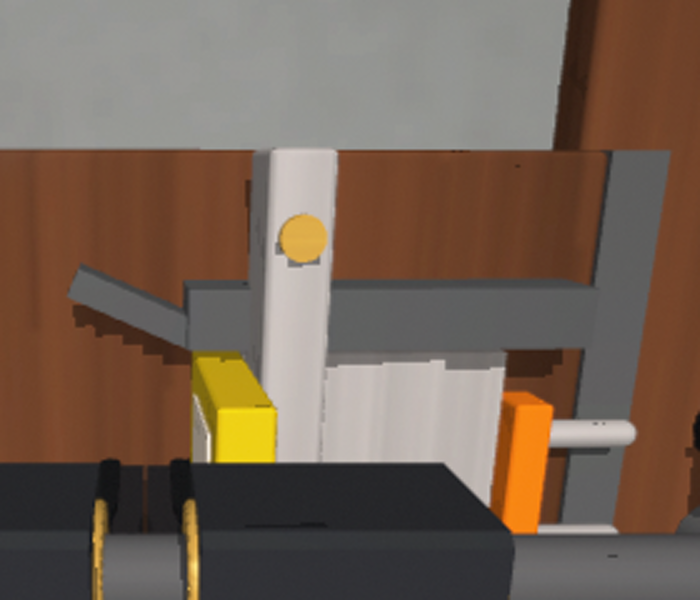

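The plate is against the lip at (270,400), and the tongue passes under it with its tip at (503,352), touching the pushed-back clip. Force rose from 9 to 13 N with almost no travel. I'll verify the tip position, then add a little preload.

Request:
play_rows:
  series:
    - {"dx": 0, "dy": 0, "dz": 0.02, "ax": 0, "ay": 0, "az": 0, "claw": -1}
    - {"dx": 0, "dy": 0, "dz": 0, "ax": 0, "ay": 0, "az": 0, "claw": -1}
    - {"dx": 0, "dy": 0, "dz": 0, "ax": 0, "ay": 0, "az": 0, "claw": -1}
    - {"dx": 0, "dy": 0, "dz": 0, "ax": 0, "ay": 0, "az": 0, "claw": -1}
    - {"dx": 0, "dy": 0, "dz": 0, "ax": 0, "ay": 0, "az": 0, "claw": -1}
    - {"dx": 0, "dy": 0, "dz": 0, "ax": 0, "ay": 0, "az": 0, "claw": -1}

```text
clock: 16.48
position: [0.5705, -0.0439, 0.0616]
eef_rot: [-0.496, 0.48, -0.502, 0.521]
contact_force: [-17.3, 0.6, 13.3]
width: 0.0004
```

Run:
```python
from h import *
d=np.load("w7.npz"); C=(d["K"],d["R"],d["c"])
f=lambda p:np.array(p)/2.5+[220-.3,60-.3]
g=lambda p,z:[inbay(q) for q in ray(C,f(p),z)]
print("tip (want 55)",g([[505,352],[497,420]],.056)); print("plate top corners",g([[218,408],[275,408]],.095)); print("clip front top (want 55)",g([[505,397]],.062)); print("lip",g([[272,152]],.078))
for k in range(3):
    im,_=snap("scene","s9"); s=ctrl.get_state(); print(inbay(s["position"]),s["contact_force"],s["clock"])
im,_=snap("top","t9"); a=cv2.imread("pics/top0.png")
for n,lo,hi in (("wheel",(100,150,80),(125,255,255)),("jarcap",(0,170,90),(6,255,255))):
    for I in (a,im):
        M=cv2.inRange(cv2.cvtColor(I,cv2.COLOR_BGR2HSV),lo,hi); M[:, 400:]=0; M[320:]=0
        q=cv2.moments(M,True); print(n,q["m00"],q["m10"]/max(q["m00"],1),q["m01"]/max(q["m00"],1))
print("ringstand diff",np.abs(a[140:200,125:175].astype(int)-im[140:200,125:175]).mean())
cv2.imwrite("pics/s9c.png",cv2.resize(im[120:320,150:430],None,fx=2.5,fy=2.5,interpolation=cv2.INTER_CUBIC))
cv2.imwrite("pics/s9d.png",cv2.resize(cv2.imread("pics/s9.png")[100:280,150:400],None,fx=3,fy=3,interpolation=cv2.INTER_CUBIC))
```

```text
tip (want 55) [array([54.5301, 29.4977,  6.    ]), array([54.4428, 14.7473,  6.    ])]
plate top corners [array([-9.8912, 29.6284, 45.    ]), array([-0.7168, 29.5263, 45.    ])]
clip front top (want 55) [array([52.6779, 21.5132, 12.    ])]
lip [array([ 0.3826, 69.2637, 28.    ])]
[-19.3025  -0.0637  11.5979] [-17.2163   2.2166  13.7274] 16.5333
[-19.2831  -0.0735  11.6074] [-16.7966   1.8665  12.0302] 16.5833
[-19.2719  -0.0942  11.6025] [-16.8535   1.4355  12.8577] 16.6333
wheel 764.0 306.4947643979058 291.229057591623
wheel 753.0 306.2895086321381 291.28685258964146
jarcap 466.0 176.31115879828326 261.20171673819743
jarcap 468.0 176.64743589743588 261.2478632478632
ringstand diff 11.676333333333334
```

View pics/s9d.png

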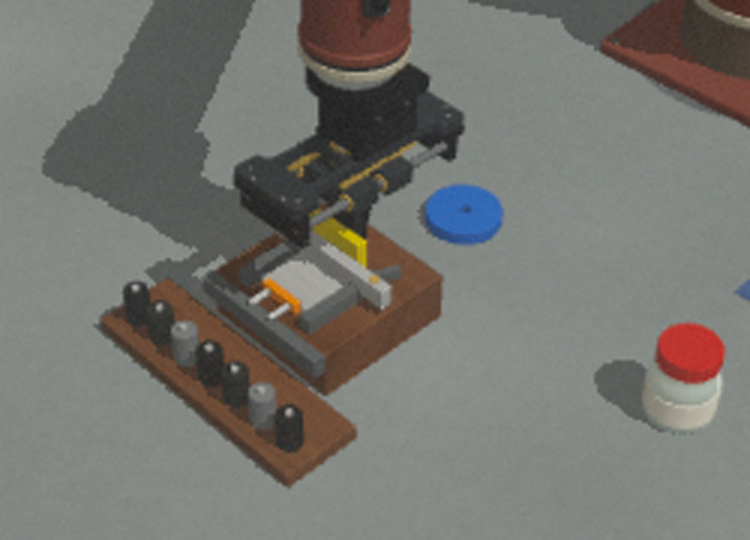

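The scene view shows the plate flat on the lip, the tongue home against the clip, the fingers pressing, and the jar and wheel in place. Handing in.

```bash
python3 -c "
from cell import ctrl
print(ctrl.hand_in()); s=ctrl.get_state(); print(s['position'],s['contact_force'],s['clock'])"
```

```text
the job is handed in; nothing more can be done
None
the job is handed in; nothing more can be done
```

I set the label holder level on the ledge, tongue tip about 8 mm short of the lip, and let go. I then pushed its yellow face with the shut fingers until it was home. I handed the job in at about 16.7 s with the fingers still pressing it; no verdict was reported.

**Home position:** over the last 1.6 mm of commanded push, force rose from 9 to 17 N with almost no travel. In the wrist image before the last 0.8 mm of push, the tongue tip was 54.5 mm behind the lip's front face (55 expected). The plate's inner face was within 1 mm of the lip.

**Checks that were less certain:**
- **Clip front edge:** it measured 52.7 mm against the expected 55. I took that as a poorly resolved edge, because the tongue is visibly touching the clip.
- **Upward force:** the fingers also feel about 13 N upward, so they press the holder down as well as in. The plate still stood upright.
- **Ring stand:** the wheel and jar cap stayed within 0.4 px in the top view. I checked the ring stand only by image difference, which was not zero (mean 11.7 grey levels). I put that down to the arm's shadow and did not confirm it, though the arm never went near it.

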